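# Hook out the tray under the desk riser

### The arm

A 6-joint arm with a two-finger parallel gripper is mounted at the origin on a cart in front of the work surface, level with it; the furniture and walls round the work are solid. World frame = base frame: x ahead of the robot, y to its left, z up, the work surface at z = 0. Lengths are in m, angles in rad, forces in N, time in s.
With the tool pointing down it reaches from about 0.25 to 0.775 m from the base axis. Payload 4 kg.
Tool frame: the origin (TCP) lies at the centre of the arm's flange, where the gripper is bolted on; the fingertips stand 199 mm ahead of it and the grasp point (between the pads) lies 180 mm ahead of it (robot.tcp_to_tips is the z of the fingertips in the tool frame, in m); z points along the fingers, y is the line along which they close (so a half turn about z gives the same grasp; the last joint's range is limited). The gripper opens to 94 mm and grips with 3 to 60 N. Pads are 16 mm wide; open, the fingers measure 119 mm over their backs; the gripper's body (75 mm by 177 mm) begins 78 mm behind the grasp point.
Start: joints at [-1.315, 0.087, 1.371, -0, 1.684, -0.103], TCP at [0.193, -0.515, 0.405] pointing down, gripper open.
Joint ranges: [-3.1, 3.1], [-0.76, 2.03], [0.27, 2.55], [-1.08, 4.22], [0.17, 2.65], [-2.57, 2.57]. Speed limits (rad/s): [2.79, 2.79, 3.14, 3.14, 3.14, 3.14].

### API

Orientations are given as [roll, pitch, yaw] about the fixed x, y, z axes, in that order (R = Rz(yaw) Ry(pitch) Rx(roll)).
In Python, from bench import robot gives the robot as it stands.
- The arm moves only by the tool play_rows, never from a script. Its arguments are lists of equal length, an entry for each row: "translation": the shift along the tool's x, y, z scaled (see below), a list of three; "twist": the turn, a rotation vector about the tool's x, y, z scaled (see below), a list of three; "gripper": the opening, from -1 (shut) to 1 (fully open). A call has 1 to 8 rows; each row shifts and turns the commanded pose from where the row before left it, along the tool's axes as they then stand; what a row does not reach is not made up. The controller multiplies each number of a shift by 0.04 m and each number of a turn by 0.1 rad. A row lasts 1/10 s, in which the tool goes at most 50 mm and 8.59 degrees, less where a joint would pass 70% of its speed; a pose out of reach is approached as far as the arm can. A call with a number of a shift or a turn outside -1 to 1 is refused whole. A call with a gripper value outside its range is refused whole. The fingers move at their own pace and stop on an object; the grip force is fixed at half the most. Time passes only in rows, so rows that do not move let the fingers close. It gives the time, the measured TCP pose, the force, the opening and the grip force at its end, in the units of the state.
- robot.get_obs(): the state, without advancing time (a new reading comes with each control period).
- robot.snapshot(name): name is "scene" or "top"; returns the picture (400x640x3 uint8, red, green, blue); there is no depth.
- robot.camera_model(name): a dict with "camera_matrix" (3x3 intrinsics, pixels), "k1" (the pictures are not rectified: a ray, as slopes to the right and down, at radius r is drawn at 1 + k1 r^2 times it, then the intrinsics apply), "rvec" (rotation vector, rad) and "tvec" (3), from world to camera coordinates, as OpenCV has them. Camera axes: x right, y down, z forward; pixel columns grow to the right and rows downward; lengths in m; the calibration is good to about 2 mm. A picture is of the moment at which its call begins. camera_model takes no time and is no camera call.
- robot.close_job(): hands the job in; it is judged then, once.
Trained networks look in the newest picture that a camera, given by its name, has taken for a name from the list of things; names that differ only in an ending like _2 or _b are one class to them, and where a whole thing is asked for, a point or a joint stands for the part that bears it (a point fixed in the world has none). Each returns a list of dicts, best first, with "score" (0 to 1); they miss things now and then, are a little off and sometimes report something else, mostly with a low value. They report only what shows in the picture. A call takes as long as a camera call. They do not tell look-alikes from the thing itself.
- robot.recognise(name, camera): "centre" ([x, y, z] in m, in world coordinates, good to about 4 mm: the middle of the surface that is visible of it).
- robot.spot_point(name, camera): "centre" ([x, y, z] in m, in world coordinates, good to about 4 mm: a listed point, or the origin of a listed thing).
The state is a dict: "time": time; "joint_positions": joint angles; "qvel": joint speeds; "joint_torque": joint torques, N m; "tool_pos": TCP position; "ee_rot": TCP orientation; "wrist_force": force on the tool from outside, world axes, zero at the start; "wrist_torque": the same for the moment, N m; "width": finger opening in m; "finger_force": force on a finger pad.
Only numpy, scipy, OpenCV 4.12 (cv2) and the standard library are available. Lean on these libraries where they do the work, as an engineer would, in place of code of your own. Each camera call takes 0.05 s, during which the arm holds its last target. There are 200 camera calls.

### The job

The tray under the small desk riser has slid in so far that its pull loop is hidden beneath the riser's overhang. Pick up the hooked rod, reach it in under the overhang, catch the loop from the side and pull the tray out until its front panel is level with the riser's front edge or a little further; then unhook the rod and lay it flat on the desk with its hook well clear of the loop. Do not touch the tray with the gripper, and leave the straight letter opener where it lies.

Things in the scene. Friction and masses are not known exactly. Their poses are not given: they have to be found in the camera images.
- riser: Low desk riser, white top, grey sides, open towards the robot, fixed; stamp and ink pad on top. 150 mm deep (x), 180 wide (y); 12 mm top board with underside 62 mm above the desk; opening 156 mm wide. Origin on the desk under the footprint's centre; x points into the riser, away from the robot (front edge at x = -75 mm), y left, z up.
- tray: Pull loop of the grey tray under the riser: upright steel D on the middle of its front panel, a vertical bar 8 mm thick on an upper and a lower stub, open to both sides. Origin: middle of the bar, 30 mm above the desk, at riser y = 0; axes as riser's. Hole behind the bar: 36 mm deep, 32 mm high. At the start the bar is 20 to 28 mm behind the riser's front edge.
- tray_front (a point): Middle of the front face of the tray's panel, 40 mm behind the loop's bar; the tray is 124 mm wide, the panel 52 mm high. The tray slides along the riser's -x with about 1.5 N of friction and stays where it is left; a stop ends its travel 95 mm from the innermost position. The face is level with the riser's front edge at riser x = -75 mm.
- hook_grip (a point): Hooked rod lying on the desk, 90 g: wooden handle 90 mm long (x), 24 wide (y), 30 high, with a steel rod 7 mm thick running from its front end along +x. This point is the centre of the handle, 15 mm above its underside; the rod and its hook lie at this same height. z up.
- hook_prong (a point): Middle of the hooked rod's prong, 130 mm ahead (x) and 15 mm to the left (y) of the handle's centre; axes as the handle's. Here the rod, bent square to the left, runs along y: its tip ends 20 mm further left and turns back by 6 mm. In x the whole hook takes up from -10 to +4 mm of this point.
- opener_grip (a point): Letter opener with a handle just like that of the hooked rod but a straight flat blade and no hook; to be left alone. This point is the centre of its handle, 15 mm above its underside; x along the blade, z up.
Mind the look-alikes: they are no part of the job. What is shaped like the part that bears hook_grip but orange is not meant.

How it is judged:
On the way:
1. the hooked rod is pulling the tray: they press on each other and the loop has come out to within 2 mm of the riser's front edge or further (contact force between pull_hook and tray above 0.3 N and x of tray in the frame of riser below -0.073 m), for 0.05 s.
At the end, for the whole second after the job is handed in: The tray's front panel is level with the riser's front edge (10 mm short of it at most) or further out; the hooked rod lies at rest on the desk, flat within 10 degrees, the middle of its prong more than 30 mm from the loop's bar, seen from above (x of tray in the frame of riser below -0.105 m and height (world z) of hook_grip below 0.022 m and angle between hook_grip's own z axis and vertical below 0.17 rad and horizontal distance between hook_prong and tray above 0.03 m and linear speed of pull_hook below 0.02 m/s); the robot touches nothing.
It fails at once if the gripper or arm touches the tray (contact force between any of the fingers, the arm and tray above 1 N).
It fails at once if the letter opener is moved by more than 30 mm (distance of opener_grip from where it was at the start of the episode above 0.03 m).
It also fails if it takes over 46 s, if anything falls off the work surface, if the arm or the gripper's body presses on something with over 40 N, if the wrist force passes 120 N, or if a joint passes its speed limit or range.

## Working session

There is one attempt and no reset: what is moved stays moved. The work goes in short steps, Python scripts to look and compute and a tool call to move; the robot and the scene stay as the last step left them, time stands still between calls to the robot, and variables do not carry over. Pictures are saved under pics/ and viewed, at most 10 in all, crops included, and the job is handed in when it is done.

Besides the shell and the picture viewer there is one more tool, called after "Call:" as a command line: name --argument value ..., lists and objects as JSON in quotes. play_rows: Moves the arm, as the interface text tells. Its arguments: {"type":"object","properties":{"translation":{"type":"array","items":{"type":"array","items":{"type":"number","minimum":-1,"maximum":1}}},"twist":{"type":"array","items":{"type":"array","items":{"type":"number","minimum":-1,"maximum":1}}},"gripper":{"type":"array","items":{"type":"number"}}},"required":["translation","twist","gripper"]}

```bash
mkdir -p pics; ls; python3 - <<'E'
from bench import robot
import cv2
for n in("scene","top"):
    im=robot.snapshot(n); cv2.imwrite(f"pics/{n}0.png",im[:,:,::-1])
    for t in("riser","tray","tray_front","hook_grip","hook_prong","opener_grip"):
        for f in("recognise","spot_point"):
            if f=="recognise" and t!="riser" and t!="hook_grip":continue
            print(n,f,t,[(round(d["score"],2),[round(v,3) for v in d["centre"]]) for d in getattr(robot,f)(t,n)][:3])
print(robot.get_obs())
E
```

```text
pics
scene recognise riser [(0.57, [0.65, 0.004, 0.059]), (0.16, [0.464, -0.313, 0.021])]
scene spot_point riser [(0.58, [0.673, 0.083, -0.005])]
scene spot_point tray []
scene spot_point tray_front []
scene recognise hook_grip [(0.85, [0.471, -0.5, 0.024]), (0.81, [0.459, -0.312, 0.021])]
scene spot_point hook_grip [(0.85, [0.479, -0.505, 0.018]), (0.78, [0.457, -0.302, 0.016])]
scene spot_point hook_prong [(0.98, [0.587, -0.288, 0.017]), (0.72, [0.419, -0.392, 0.015])]
scene spot_point opener_grip [(0.84, [0.441, -0.15, 0.016]), (0.2, [0.672, 0.087, -0.001])]
top recognise riser [(0.92, [0.654, 0.067, 0.074])]
top spot_point riser []
top spot_point tray []
top spot_point tray_front []
top recognise hook_grip [(0.72, [0.47, -0.302, 0.025]), (0.67, [0.469, -0.482, 0.034])]
top spot_point hook_grip [(0.83, [0.475, -0.5, 0.018]), (0.56, [0.453, -0.303, 0.011])]
top spot_point hook_prong [(0.94, [0.586, -0.291, 0.016]), (0.73, [0.413, -0.392, 0.016])]
top spot_point opener_grip [(0.82, [0.445, -0.149, 0.009])]
{'time': 0.9, 'joint_positions': array([-1.31509707e+00,  8.71933249e-02,  1.37070368e+00,  1.10203448e-05,
        1.68363852e+00, -1.03130376e-01]), 'qvel': array([-0.00017241, -0.00030535, -0.00151442,  0.00258147,  0.00033754,
       -0.00158189]), 'joint_torque': array([-1.97219175e-03, -3.40037227e+01, -3.02600276e+01,  7.16504431e-02,
        2.37159088e-02, -5.83686230e-06]), 'tool_pos': array([ 0.19312784, -0.51496886,  0.40470766]), 'ee_rot': array([ 3.14153470e+00, -5.01105542e-06,  3.58830877e-01]), 'wrist_force': array([-0.48610344, -0.1440545 ,  0.74890325]), 'wrist_torque': array([-0.07315559,  0.02817511, -0.01076854]), 'finger_force': 0.0, 'width': 0.09417351864568317}
```

```bash
python3 -c "
import cv2,numpy as np
a=[cv2.imread(f'pics/{n}0.png') for n in('scene','top')]
cv2.imwrite('pics/both.png',cv2.resize(np.vstack(a),(480,600)))"
```

```text
(no output)
```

View pics/top0.png

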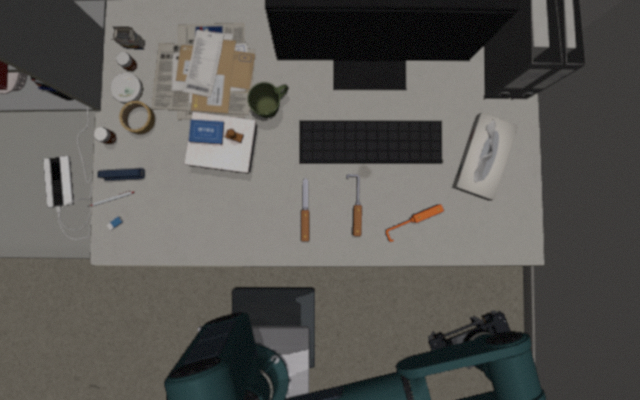

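View pics/scene0.png

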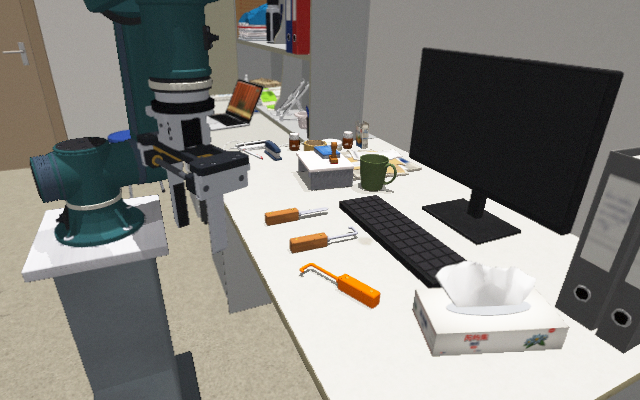

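The top view shows the hooked rod with its handle at (357,220) and its hook at (348–358,177). The opener is at (305,225), the riser top at (220,142) and the orange look-alike at (415,220). Next I'll measure the riser's corners and the rod's axis.

```bash
cat > h.py <<'E'
from bench import robot
import numpy as np, cv2
def px2w(name,px,z):
    m=robot.camera_model(name);K=np.array(m["camera_matrix"]);k=m["k1"]
    p=cv2.undistortPoints(np.array(px,float).reshape(-1,1,2),K,np.array([k,0,0,0,0.]))[:,0]
    R=cv2.Rodrigues(np.array(m["rvec"],float))[0];t=np.array(m["tvec"],float)
    d=np.c_[p,np.ones(len(p))]@R; o=-R.T@t
    return o+d*((z-o[2])/d[:,2])[:,None]
def w2px(name,P):
    m=robot.camera_model(name)
    return cv2.projectPoints(np.array(P,float).reshape(-1,1,3),np.array(m["rvec"],float),np.array(m["tvec"],float),np.array(m["camera_matrix"]),np.array([m["k1"],0,0,0,0.]))[0][:,0]
E
python3 - <<'E'
from h import *
a=cv2.imread('pics/top0.png')
c1=cv2.resize(a[105:185,175:270],None,fx=6,fy=6,interpolation=cv2.INTER_CUBIC)
cv2.imwrite('pics/c1.png',c1)
# handle blob
hsv=cv2.cvtColor(a,cv2.COLOR_BGR2HSV)
m=((hsv[...,0]<22)&(hsv[...,1]>110)&(hsv[...,2]>60)).astype(np.uint8)
n,l,s,c=cv2.connectedComponentsWithStats(m)
for i in range(1,n):
    if s[i,4]>80 and 180<c[i][1]<260:
        ys,xs=np.nonzero(l==i); print(c[i],s[i],cv2.minAreaRect(np.c_[xs,ys].astype(np.float32)),px2w('top',[c[i]],.024))
        w=px2w('top',np.c_[xs,ys],.03)[:,:2];vt=np.linalg.svd(w-w.mean(0))[2][0];print(np.arctan2(vt[1],vt[0]))
# white top of riser
g=a.min(2);m=(g>190).astype(np.uint8);n,l,s,c=cv2.connectedComponentsWithStats(m)
for i in range(1,n):
    if s[i,4]>300 : print('w',c[i],s[i])
print(g[110:180:6,180:262:4])
E
```

```text
[418.99725275 217.1043956 ] [386 205  58  37 364] ((413.6259765625, 220.51409912109375), (12.371293067932129, 62.92120361328125), 59.534454345703125) [[ 0.46406696 -0.474624    0.024     ]]
2.0177549524419147
[356.85185185 220.73611111] [353 206   8  30 216] ((356.5, 220.5), (29.0, 7.0), 90.0) [[ 0.4540823  -0.29662672  0.024     ]]
3.1139664036945223
[304.96172249 225.42583732] [302 210   7  31 209] ((305.0, 225.0), (30.0, 6.0), 90.0) [[ 0.44092726 -0.14892473  0.024     ]]
-3.1387144358826595
[[110 109 111  85  87  86  81  84  83  84  85  84  96 104 106 106 125 117
   62  31  48]
 [124 124 123 155 169 171 170 169 170 168 161 150 145 132 124 116 118 129
  105  61  45]
 [132 130 131  51  55  52  51  51  58  63  72 138 171 172 173 172 175 175
  177 104 116]
 [133 131 130  53  54 114  85  92  79  57  49 142 154 137 175 174 173 170
  174  60 119]
 [131 133 121  53  45  58  62  58  54  58  52 130  36  35  37  78 160 174
  155  76 130]
 [132 134 113  50  51  52  51  54  58  55  53 170 154 100  58  43 173 177
  121 108 133]
 [129 133 167 172 171 172 170 169 169 167 166 174 176 176 178 174 176 175
   77 124 134]
 [131 129 173 173 171 173 175 171 174 177 176 178 178 179 177 178 173 175
   50 127 131]
 [131 138 175 177 172 177 176 179 176 180 180 179 178 177 176 177 176 167
   66 131 132]
 [130 130 143 153 167 174 176 178 179 180 179 179 180 176 180 178 175 148
  101 134 135]
 [130 131 127 113 113 114 110 112 110 100  90  99 117 130 153 170 174 102
  116 133 133]
 [133 130 132 131 130 130 131 131 126 123 119 119 115 116 113 114 115 114
  127 132 133]]
```

View pics/c1.png

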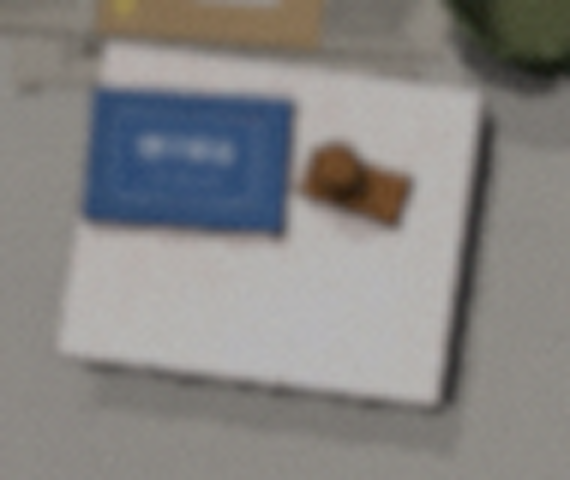

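The crop shows the riser top's corners at about (185,164), (248,172), (255,120) and (193,112) in full-image pixels.

```bash
python3 - <<'E'
from h import *
a=cv2.imread('pics/top0.png')
c=np.array([[60,352],[440,404],[483,92],[107,40]])/6+[174.6,104.6]
w=px2w('top',c,.074)[:,:2];print(w)
L=np.array([[-.075,.09],[-.075,-.09],[.075,-.09],[.075,.09]])
q=L-L.mean(0);p=w-w.mean(0)
H=(q.T@p);th=np.arctan2(H[0,1]-H[1,0],H[0,0]+H[1,1]);R=np.array([[np.cos(th),-np.sin(th)],[np.sin(th),np.cos(th)]])
print('riser',w.mean(0),th, p-q@R.T)
for b in(.095,.0):print('x',b)
# hooked rod: steel; enlarge both cameras
ct=cv2.resize(a[165:245,290:372],None,fx=6,fy=6,interpolation=cv2.INTER_CUBIC)
s=cv2.imread('pics/scene0.png');cs=cv2.resize(s[195:260,255:365],None,fx=5,fy=5,interpolation=cv2.INTER_CUBIC)
cs=cv2.resize(cs,None,fx=.55,fy=.55)
o=np.zeros((ct.shape[0],ct.shape[1]+cs.shape[1],3),np.uint8);o[:,:ct.shape[1]]=ct;o[:cs.shape[0],ct.shape[1]:]=cs
print(o.shape);cv2.imwrite('pics/c2.png',o)
E
```

```text
[[ 0.61281494  0.18438231]
 [ 0.58841614  0.00781968]
 [ 0.73424992 -0.01048751]
 [ 0.75954895  0.16581347]]
riser [0.67375748 0.08688199] -0.13398693438610543 [[ 0.00136247 -0.001712  ]
 [ 0.00100921  0.00011206]
 [-0.00181258  0.00184283]
 [-0.0005591  -0.00024289]]
x 0.095
x 0.0
(480, 794, 3)
```

View pics/c2.png

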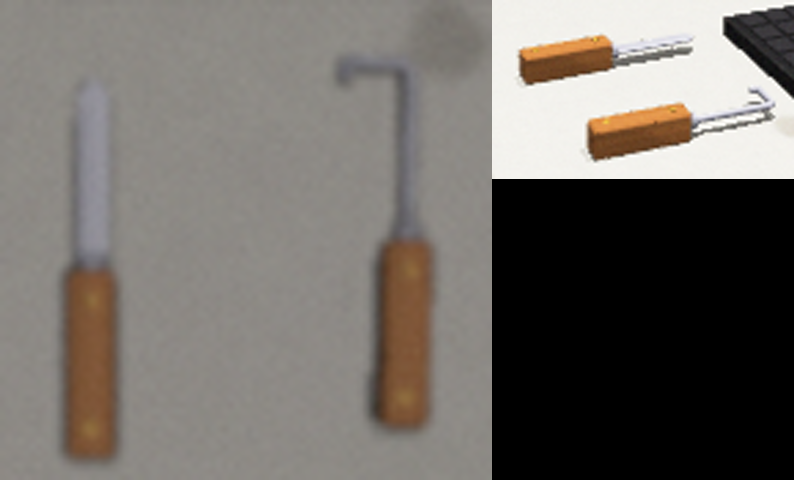

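The crop shows the hooked rod's handle studs at (412,271) and (404,397) in the left panel. Its bend is at (405,66) and the prong runs left to (342,72).

```bash
python3 - <<'E'
from h import *
f=lambda p,z:px2w('top',np.array(p,float)/6+[289.6,164.6],z)[:,:2]
st=f([[404,397],[412,271]],.03); rd=f([[407,220],[405,66],[342,68]],.015); hd=f([[382,242],[432,242],[428,428],[376,428]],.03)
print(st,rd,hd,hd.mean(0))
ang=lambda d:np.arctan2(d[1],d[0])
print(ang(st[1]-st[0]),ang(rd[1]-rd[0]),ang(rd[1]-st.mean(0)),np.linalg.norm(rd[1]-st.mean(0)))
# scene cam check by projecting model for yaw candidates
print(w2px('scene',[[.457,-.30,.03],[.587,-.29,.015]]))
E
```

```text
[[ 0.42570428 -0.29612223]
 [ 0.48512241 -0.30031227]] [[ 0.50998739 -0.29951054]
 [ 0.58412726 -0.2991064 ]
 [ 0.58316454 -0.26876504]] [[ 0.49886304 -0.28618906]
 [ 0.49883875 -0.30989652]
 [ 0.41111084 -0.30735921]
 [ 0.41115952 -0.28281467]] [ 0.45499304 -0.29656487]
-0.07040140407809015 0.0054510677916032365 -0.006907817630963176 0.12871698707988258
[[309.11338061 236.96274906]
 [355.10150899 230.3015927 ]]
```

Call:
play_rows --translation '[[0,0,0],[0,0,0],[0,0,0],[0,0,0],[0.6,-0.5,0.3],[0.6,-0.5,0.3],[0.6,-0.5,0.3],[0.6,-0.5,0.3]]' --twist '[[0,0,0.92],[0,0,0.92],[0,0,0.92],[0,0,0.92],[0,0,0],[0,0,0],[0,0,0],[0,0,0]]' --gripper '[1,1,1,1,1,1,1,1]'

```text
time: 1.7
tool_pos: [0.2906, -0.4351, 0.3564]
ee_rot: [3.141, -0.0, -0.01]
wrist_force: [-0.4, 0.5, 0.3]
width: 0.0939
finger_force: 0.0
```

Call:
play_rows --translation '[[0.6,-0.5,0.3],[0.6,-0.5,0.3],[0.6,-0.5,0.3],[0.6,-0.5,0.3],[0.6,-0.5,0.3],[0.6,-0.5,0.3],[0,0,0],[0,0,0]]' --twist '[[0,0,0],[0,0,0],[0,0,0],[0,0,0],[0,0,0],[0,0,0],[0,0,0],[0,0,0]]' --gripper '[1,1,1,1,1,1,1,1]'

```text
time: 2.5
tool_pos: [0.4351, -0.3169, 0.2845]
ee_rot: [3.141, 0.001, -0.008]
wrist_force: [-0.1, 0.3, 0.3]
width: 0.0941
finger_force: 0.0
```

Call:
play_rows --translation '[[0.45,-0.45,0],[0,0,0.5],[0,0,0.5],[0,0,0.5],[0,0,0.4],[0,0,0.1],[0,0,0],[0,0,0]]' --twist '[[0,0,0],[0,0,0],[0,0,0],[0,0,0],[0,0,0],[0,0,0],[0,0,0],[0,0,0]]' --gripper '[1,1,1,1,1,1,1,1]'

```text
time: 3.3
tool_pos: [0.4532, -0.3002, 0.2061]
ee_rot: [3.14, -0.002, -0.01]
wrist_force: [0.6, -0.3, 0.1]
width: 0.0936
finger_force: 0.0
```

Call:
play_rows --translation '[[0,0,0],[0,0,0],[0,0,0],[0,0,0],[0,0,0],[0,0,0],[0,0,0],[0,0,0]]' --twist '[[0,0,0],[0,0,0],[0,0,0],[0,0,0],[0,0,0],[0,0,0],[0,0,0],[0,0,0]]' --gripper '[-1,-1,-1,-1,-1,-1,-1,-1]'

```text
time: 4.1
tool_pos: [0.4531, -0.2994, 0.2046]
ee_rot: [3.142, 0.0, -0.009]
wrist_force: [-0.3, 0.3, -0.6]
width: 0.0337
finger_force: 0.0
```

Call:
play_rows --translation '[[0,0,0],[0,0,0],[0,0,0],[0,0,0],[0,0,-0.3],[0,0,-0.7],[0,0,-0.7],[0,0,-0.7]]' --twist '[[0,0,0],[0,0,0],[0,0,0],[0,0,0],[0,0,0],[0,0,0],[0,0,0],[0,0,0]]' --gripper '[-1,-1,-1,-1,-1,-1,-1,-1]'

```text
time: 4.9
tool_pos: [0.453, -0.2993, 0.3023]
ee_rot: [3.141, -0.0, -0.009]
wrist_force: [0.5, -0.4, -1.4]
width: 0.0239
finger_force: 29.9
```

```bash
python3 - <<'E'
from h import *
o=robot.get_obs();print(o['tool_pos'],o['ee_rot'],o['width'],o['finger_force'])
a=robot.snapshot('top')[:,:,::-1];s=robot.snapshot('scene')[:,:,::-1]
cv2.imwrite('pics/t1.png',a);cv2.imwrite('pics/s1.png',s)
for c in('top','scene'):
  for n in('hook_prong','hook_grip'):print(c,n,[(round(d["score"],2),d["centre"]) for d in robot.spot_point(n,c)][:3])
z=o['tool_pos'][2]-.189; p=o['tool_pos']; print(w2px('top',[[p[0]+.133,p[1],z],[p[0]+.13,p[1]+.03,z]]),w2px('scene',[[p[0]+.133,p[1],z]]))
ct=cv2.resize(a[140:250,320:400],None,fx=5,fy=5,interpolation=cv2.INTER_CUBIC)
cs=cv2.resize(s[170:260,270:370],None,fx=4,fy=4,interpolation=cv2.INTER_CUBIC)
q=np.zeros((550,800,3),np.uint8);q[:,:400]=ct;q[:360,400:]=cs;cv2.imwrite('pics/c3.png',q)
E
```

```text
[ 0.4530015  -0.29927308  0.30234045] [ 3.14136888e+00 -9.51365390e-05 -9.14778523e-03] 0.02393313485352669 29.885188043117523
top hook_prong [(0.51, [0.5857, -0.2896, 0.1161])]
top hook_grip [(0.56, [0.4761, -0.4987, 0.0174])]
scene hook_prong [(0.88, [0.4139, -0.3908, 0.0131]), (0.82, [0.5882, -0.2901, 0.1186]), (0.31, [0.6718, 0.085, -0.0019])]
scene hook_grip [(0.94, [0.4757, -0.5033, 0.0154]), (0.85, [0.4576, -0.3026, 0.1208])]
[[360.52510139 171.17200046]
 [349.34591316 172.28567909]] [[359.23646655 196.21787012]]
```

View pics/c3.png

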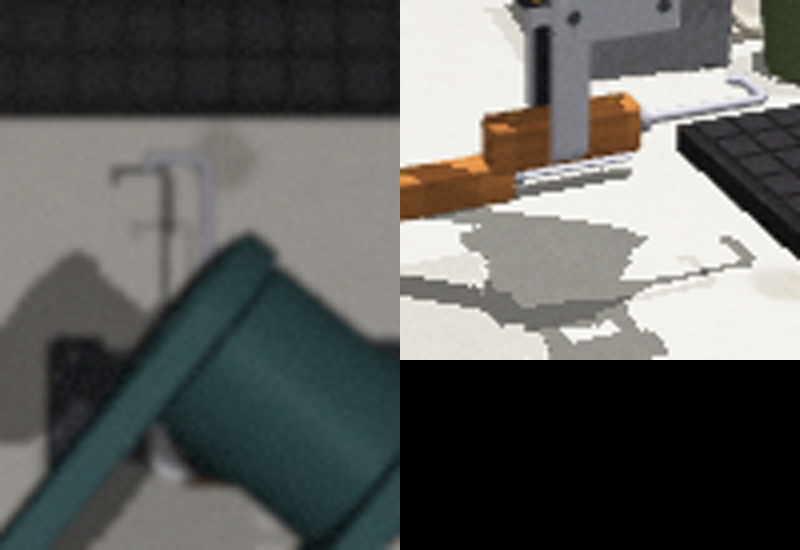

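Call:
play_rows --translation '[[-0.14,-0.5,0],[-0.14,-0.9,0],[-0.14,-0.9,0],[-0.14,-0.9,0],[-0.14,-0.9,0],[-0.14,-0.9,0],[-0.14,-0.9,0],[-0.14,-0.9,0]]' --twist '[[0,0,0],[0,0,0],[0,0,0],[0,0,0],[0,0,0],[0,0,0],[0,0,0],[0,0,0]]' --gripper '[-1,-1,-1,-1,-1,-1,-1,-1]'

```text
time: 6.0
tool_pos: [0.4098, -0.0255, 0.2986]
ee_rot: [-3.141, 0.004, -0.01]
wrist_force: [0.3, 0.4, -1.0]
width: 0.0236
finger_force: 29.9
```

Call:
play_rows --translation '[[-0.14,-0.9,0],[-0.14,-0.9,0],[0,-0.5,0],[0,0,0],[0,0,0],[0,0,0],[0,0,0]]' --twist '[[0,0,0],[0,0,0],[0,0,0.6],[0,0,0.65],[0,0,0],[0,0,0],[0,0,0]]' --gripper '[-1,-1,-1,-1,-1,-1,-1]'

```text
time: 6.7
tool_pos: [0.4004, 0.0647, 0.2999]
ee_rot: [3.141, 0.002, -0.134]
wrist_force: [-0.4, 0.1, -0.6]
width: 0.0236
finger_force: 29.9
```

```bash
cat >> h.py <<'E'
RP=np.array([.6735,.086]);TH=-.134;OFF=np.array([.131,.015])
def rep():
    o=robot.get_obs();y=o['ee_rot'][2];p=o['tool_pos'];r=lambda t:np.array([[np.cos(t),-np.sin(t)],[np.sin(t),np.cos(t)]])
    pr=p[:2]+r(y)@OFF
    print('t',o['time'],'tcp',p,'yaw',y,'prong riser',r(TH).T@(pr-RP),'rod z',p[2]-.1896,'F',o['wrist_force'],o['width'])
    return p,pr
E
python3 - <<'E'
from h import *
p,pr=rep()
a=robot.snapshot('top')[:,:,::-1];s=robot.snapshot('scene')[:,:,::-1]
for c in('top','scene'):
  for n in('hook_prong','riser','tray','tray_front'):print(c,n,[(round(d["score"],2),d["centre"]) for d in robot.spot_point(n,c)][:3])
z=p[2]-.1896;print(w2px('top',[[*pr,z]]),w2px('scene',[[*pr,z]]))
ct=cv2.resize(a[100:230,170:270],None,fx=4,fy=4,interpolation=cv2.INTER_CUBIC)
cs=cv2.resize(s[130:240,260:360],None,fx=4,fy=4,interpolation=cv2.INTER_CUBIC)
q=np.zeros((520,800,3),np.uint8);q[:,:400]=ct;q[:440,400:]=cs;cv2.imwrite('pics/c4.png',q)
E
```

```text
t 6.7 tcp [0.40036532 0.06473102 0.29986677] yaw -0.13422016709737816 prong riser [-0.13684133 -0.04259777] rod z 0.11026676793801876 F [-0.4364348   0.117158   -0.64607121] 0.02362595807962181
top hook_prong [(0.71, [0.4125, -0.3881, 0.0133]), (0.64, [0.53, 0.0576, 0.1082])]
top riser [(0.68, [0.6748, 0.0847, -0.0006])]
top tray [(0.25, [0.4423, -0.1475, 0.0108])]
top tray_front []
scene hook_prong [(0.93, [0.4132, -0.3929, 0.0133]), (0.69, [0.5376, 0.0599, 0.1081])]
scene riser [(0.96, [0.6728, 0.0848, -0.0011])]
scene tray []
scene tray_front []
[[225.62954708 191.35048528]] [[286.13865383 154.59849785]]
```

View pics/c4.png

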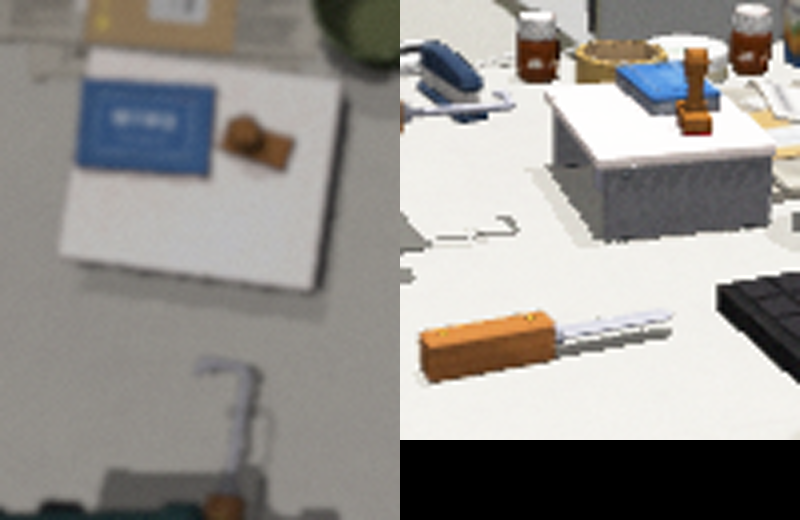

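Call:
play_rows --translation '[[0,0,0.5],[0,0,0.5],[0,0,0.5],[0,0,0.5],[0,0,0],[0,0,0],[0,0,0]]' --twist '[[0,0,0],[0,0,0],[0,0,0],[0,0,0],[0,0,0],[0,0,0],[0,0,0]]' --gripper '[-1,-1,-1,-1,-1,-1,-1]'

```text
time: 7.9
tool_pos: [0.4011, 0.0652, 0.222]
ee_rot: [-3.141, -0.003, -0.134]
wrist_force: [0.1, 0.3, -1.5]
width: 0.0236
finger_force: 29.9
```

```bash
python3 - <<'E'
from h import *
p,pr=rep()
a=robot.snapshot('top')[:,:,::-1];s=robot.snapshot('scene')[:,:,::-1]
for c in('top','scene'):
  for n in('hook_prong','hook_grip','riser'):print(c,n,[(round(d["score"],2),d["centre"]) for d in robot.spot_point(n,c) if d["centre"][1]>-.1][:3])
z=p[2]-.1896;print(pr,w2px('top',[[*pr,z]])*4-[680,400],(w2px('scene',[[*pr,z]])-[240,130])*4)
ct=cv2.resize(a[100:230,170:270],None,fx=4,fy=4,interpolation=cv2.INTER_CUBIC)
cs=cv2.resize(s[130:240,240:340],None,fx=4,fy=4,interpolation=cv2.INTER_CUBIC)
q=np.zeros((520,800,3),np.uint8);q[:,:400]=ct;q[:440,400:]=cs;cv2.imwrite('pics/c5.png',q)
E
```

```text
t 7.9 tcp [0.40111632 0.06515188 0.22200972] yaw -0.13413287897122395 prong riser [-0.13615459 -0.04206891] rod z 0.032409722094785126 F [ 0.07063217  0.32704601 -1.54853819] 0.023635011388852645
top hook_prong [(0.66, [0.5357, 0.0579, 0.0332])]
top hook_grip [(0.71, [0.403, 0.0617, 0.0285])]
top riser [(0.75, [0.676, 0.0892, 0.0011])]
scene hook_prong [(0.83, [0.5368, 0.0601, 0.0333])]
scene hook_grip [(0.59, [0.4082, 0.0632, 0.031])]
scene riser [(0.56, [0.673, 0.0851, -0.0025])]
[0.5329456  0.06249838] [[242.28746767 371.84006857]] [[186.56111287 191.52824914]]
```

View pics/c5.png

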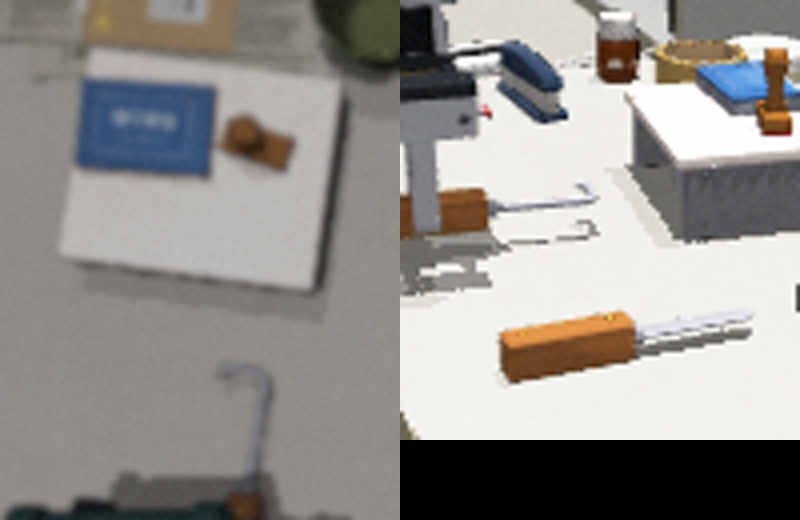

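Call:
play_rows --translation '[[0.3,0,0.06],[0.4,0,0],[0.4,0,0],[0.4,0,0],[0.4,0,0],[0.4,0,0],[0.3,0,0],[0.1,0,0]]' --twist '[[0,0,0],[0,0,0],[0,0,0],[0,0,0],[0,0,0],[0,0,0],[0,0,0],[0,0,0]]' --gripper '[-1,-1,-1,-1,-1,-1,-1,-1]'

```text
time: 9.1
tool_pos: [0.5085, 0.0505, 0.2183]
ee_rot: [3.142, -0.0, -0.135]
wrist_force: [-0.3, 0.3, -1.0]
width: 0.0238
finger_force: 29.9
```

Call:
play_rows --translation '[[0,0,0],[0,0,0]]' --twist '[[0,0,0],[0,0,0]]' --gripper '[-1,-1]'

```text
time: 9.3
tool_pos: [0.507, 0.0507, 0.218]
ee_rot: [3.141, 0.001, -0.134]
wrist_force: [0.6, 0.4, -0.7]
width: 0.024
finger_force: 29.9
```

```bash
sed -i 's/\[.131,.015\]/[.133,.013]/' h.py; python3 -c "
from h import *;rep()"
```

```text
t 9.3 tcp [0.50703775 0.05074313 0.21804442] yaw -0.13414626075744573 prong riser [-0.02725779 -0.04419951] rod z 0.028444421405484976 F [ 0.64544704  0.43906283 -0.71074601] 0.023959570107584732
```

Call:
play_rows --translation '[[0,-0.22,0],[0,-0.22,0],[0,-0.22,0],[0,-0.22,0],[0,-0.22,0],[0,0,0],[0,0,0]]' --twist '[[0,0,0],[0,0,0],[0,0,0],[0,0,0],[0,0,0],[0,0,0],[0,0,0]]' --gripper '[-1,-1,-1,-1,-1,-1,-1]'

```text
time: 10.0
tool_pos: [0.5134, 0.0946, 0.2182]
ee_rot: [3.141, 0.0, -0.133]
wrist_force: [0.4, 0.0, -2.5]
width: 0.0238
finger_force: 29.9
```

```bash
python3 -c "
from h import *;rep()"
```

```text
t 10.0 tcp [0.51337429 0.09461015 0.21819908] yaw -0.13342121193369416 prong riser [-0.02684811  0.00021725] rod z 0.028599083691627725 F [ 0.37412593  0.01406071 -2.48435268] 0.023798110199431555
```

Call:
play_rows --translation '[[-0.2,0,0],[-0.2,0,0],[-0.2,0,0],[-0.2,0,0],[-0.2,0,0],[-0.2,0,0]]' --twist '[[0,0,0],[0,0,0],[0,0,0],[0,0,0],[0,0,0],[0,0,0]]' --gripper '[-1,-1,-1,-1,-1,-1]'

```text
time: 10.6
tool_pos: [0.4651, 0.1007, 0.2184]
ee_rot: [3.141, -0.0, -0.134]
wrist_force: [2.5, -0.4, -1.2]
width: 0.0235
finger_force: 29.9
```

```bash
python3 - <<'E'
from h import *
p,pr=rep();s=robot.snapshot('scene')[:,:,::-1];a=robot.snapshot('top')[:,:,::-1]
for c in('top','scene'):
  for n in('tray','tray_front','hook_prong'):print(c,n,[(round(d["score"],2),d["centre"]) for d in robot.spot_point(n,c) if d["centre"][1]>-.1])
ct=cv2.resize(a[100:230,170:270],None,fx=4,fy=4,interpolation=cv2.INTER_CUBIC)
cs=cv2.resize(s[130:240,240:340],None,fx=4,fy=4,interpolation=cv2.INTER_CUBIC)
q=np.zeros((520,800,3),np.uint8);q[:,:400]=ct;q[:440,400:]=cs;cv2.imwrite('pics/c6.png',q)
E
```

```text
t 10.6 tcp [0.46508911 0.10068092 0.21836349] yaw -0.13433444787993332 prong riser [-0.07549959 -0.00033873] rod z 0.02876348814521798 F [ 2.50057531 -0.39865301 -1.16390003] 0.02346561459736314
top tray [(0.48, [0.5943, 0.0986, 0.0275])]
top tray_front [(0.4, [0.6284, 0.092, 0.0341])]
top hook_prong [(0.45, [0.5973, 0.0918, 0.0295])]
scene tray [(0.61, [0.5888, 0.0983, 0.0322])]
scene tray_front [(0.4, [0.6324, 0.0919, 0.0301])]
scene hook_prong [(0.53, [0.6019, 0.0962, 0.0295])]
```

View pics/c6.png

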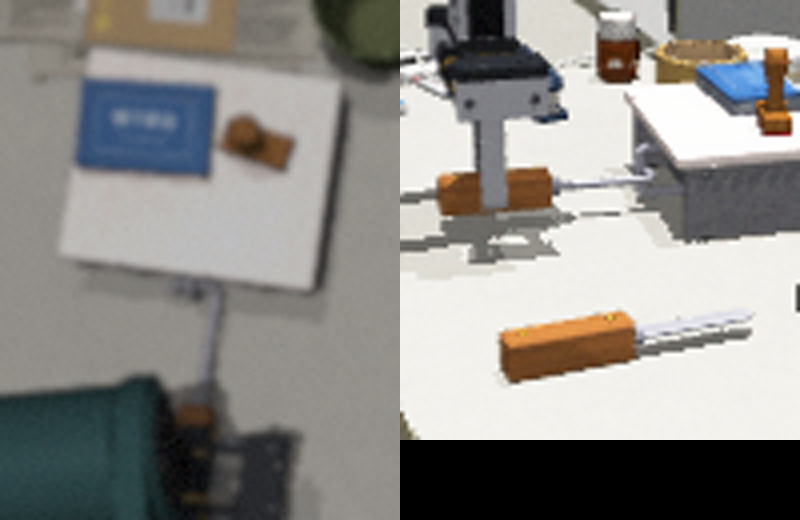

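The tray follows: the loop shows at (185,290) in the left panel, just ahead of the riser's edge with the prong behind it. I'll keep pulling.

Call:
play_rows --translation '[[-0.2,0,0],[-0.2,0,0],[-0.2,0,0],[-0.2,0,0],[-0.15,0,0],[0,0,0],[0,0,0]]' --twist '[[0,0,0],[0,0,0],[0,0,0],[0,0,0],[0,0,0],[0,0,0],[0,0,0]]' --gripper '[-1,-1,-1,-1,-1,-1,-1]'

```text
time: 11.7
tool_pos: [0.4277, 0.1058, 0.2181]
ee_rot: [3.141, 0.001, -0.134]
wrist_force: [0.8, -0.3, -0.5]
width: 0.0237
finger_force: 29.9
```

```bash
python3 - <<'E'
from h import *
p,pr=rep();s=robot.snapshot('scene')[:,:,::-1];a=robot.snapshot('top')[:,:,::-1]
c_,s_=np.cos(TH),np.sin(TH)
for c in('top','scene'):
  for n in('tray','tray_front','hook_prong'):print(c,n,[(round(d["score"],2),np.array([[c_,s_],[-s_,c_]])@(np.array(d["centre"][:2])-RP)) for d in robot.spot_point(n,c) if d["centre"][1]>-.1])
ct=cv2.resize(a[100:230,170:270],None,fx=4,fy=4,interpolation=cv2.INTER_CUBIC)
cs=cv2.resize(s[130:240,240:340],None,fx=4,fy=4,interpolation=cv2.INTER_CUBIC)
q=np.zeros((520,800,3),np.uint8);q[:,:400]=ct;q[:440,400:]=cs;cv2.imwrite('pics/c7.png',q)
E
```

```text
t 11.7 tcp [0.42765155 0.1058366  0.21806402] yaw -0.1339764189882071 prong riser [-0.11329498 -0.00018328] rod z 0.02846401998147058 F [ 0.84598863 -0.27442354 -0.48720913] 0.02370593622517471
top tray [(0.66, array([-0.11992703,  0.00562828]))]
top tray_front [(0.61, array([-0.08347827,  0.0024695 ]))]
top hook_prong [(0.53, array([-0.11096346, -0.00547371]))]
scene tray [(0.54, array([-0.12810038,  0.00038936]))]
scene tray_front [(0.72, array([-0.08121783,  0.00216879]))]
scene hook_prong [(0.85, array([-0.1117495 , -0.00113988]))]
```

View pics/c7.png

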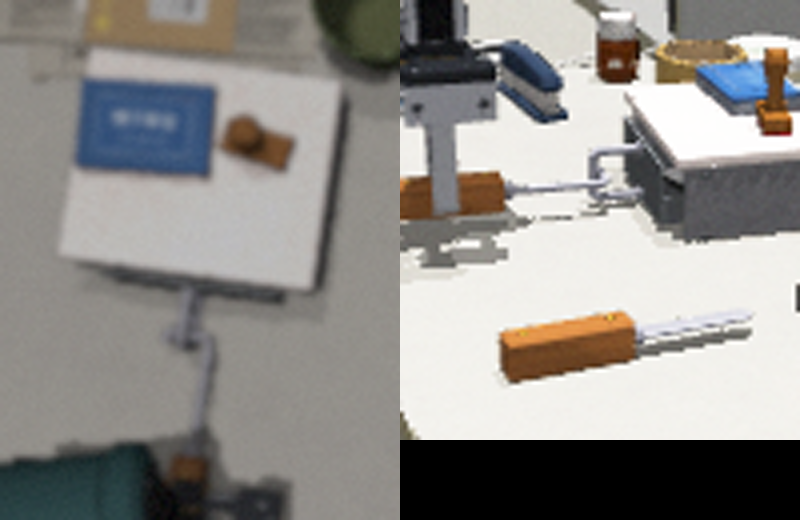

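The panel now stands a little ahead of the riser's edge, with the loop fully out and the prong caught behind the bar at (180–210,335). Next is unhooking: forward, right, then back.

Call:
play_rows --translation '[[0.19,0,0],[0.19,0,0],[0,0,0],[0,0,0],[0,0.3,0],[0,0.3,0],[0,0.3,0],[0,0.3,0]]' --twist '[[0,0,0],[0,0,0],[0,0,0],[0,0,0],[0,0,0],[0,0,0],[0,0,0],[0,0,0]]' --gripper '[-1,-1,-1,-1,-1,-1,-1,-1]'

```text
time: 12.9
tool_pos: [0.4364, 0.0549, 0.2183]
ee_rot: [3.141, -0.0, -0.135]
wrist_force: [-0.7, 0.0, -0.4]
width: 0.0238
finger_force: 29.9
```

Call:
play_rows --translation '[[0,0.3,0],[0,0,0],[-0.4,0,0],[-0.4,0,0],[-0.4,0,0],[-0.4,0,0],[0,0,0],[0,0,0]]' --twist '[[0,0,0],[0,0,0],[0,0,0],[0,0,0],[0,0,0],[0,0,0],[0,0,0],[0,0,0]]' --gripper '[-1,-1,-1,-1,-1,-1,-1,-1]'

```text
time: 13.7
tool_pos: [0.3721, 0.0529, 0.2185]
ee_rot: [-3.141, -0.001, -0.134]
wrist_force: [-0.4, 0.3, -0.9]
width: 0.0238
finger_force: 29.9
```

```bash
python3 -c "
from h import *;rep()"
```

```text
t 13.7 tcp [0.37205894 0.05287135 0.21854206] yaw -0.1340618644984497 prong riser [-0.161312   -0.06011222] rod z 0.028942062712314448 F [-0.38673156  0.26186155 -0.86423958] 0.023771296983362687
```

Call:
play_rows --translation '[[0,0.5,0],[0,0.5,0],[0.4,0,0],[0.4,0,0],[0.3,0,0],[0,0,0.15],[0,0,0.1],[0,0,0.08]]' --twist '[[0,0,0],[0,0,0],[0,0,0],[0,0,0],[0,0,0],[0,0,0],[0,0,0],[0,0,0]]' --gripper '[-1,-1,-1,-1,-1,-1,-1,-1]'

```text
time: 14.5
tool_pos: [0.4095, 0.0075, 0.2045]
ee_rot: [3.141, 0.002, -0.134]
wrist_force: [-8.4, 1.6, 21.0]
width: 0.0236
finger_force: 29.9
```

Call:
play_rows --translation '[[0,0,0],[0,0,0]]' --twist '[[0,0,0],[0,0,0]]' --gripper '[-1,-1]'

```text
time: 14.7
tool_pos: [0.4095, 0.0075, 0.2047]
ee_rot: [3.141, 0.001, -0.134]
wrist_force: [0.9, 0.2, -0.8]
width: 0.0234
finger_force: 29.9
```

```bash
python3 -c "
from h import *;rep()
print(px2w('top',[[230,262],[300,263]],0))"
```

```text
t 14.7 tcp [0.40954058 0.00751089 0.20472093] yaw -0.13385781294928734 prong riser [-0.11810889 -0.10003138] rod z 0.015120933926217162 F [ 0.87965864  0.22771283 -0.79356018] 0.023354141638735948
[[ 0.33552763  0.06767253  0.        ]
 [ 0.33287029 -0.13426043  0.        ]]
```

Call:
play_rows --translation '[[0,0,0],[0,0,0],[0,0,0],[0,0,0],[0,0,0],[0,0,0],[0,0,0],[0,0,0]]' --twist '[[0,0,0],[0,0,0],[0,0,0],[0,0,0],[0,0,0],[0,0,0],[0,0,0],[0,0,0]]' --gripper '[1,1,1,1,1,1,1,1]'

```text
time: 15.5
tool_pos: [0.41, 0.0073, 0.2051]
ee_rot: [3.142, -0.0, -0.134]
wrist_force: [-0.0, -0.5, 0.6]
width: 0.0842
finger_force: 0.0
```

Call:
play_rows --translation '[[0,0,-0.3],[0,0,-0.5],[0,0,-0.7],[0,0,-0.7],[0,0,-0.7],[0,0,0],[0,0,0],[0,0,0]]' --twist '[[0,0,0],[0,0,0],[0,0,0],[0,0,0],[0,0,0],[0,0,0],[0,0,0],[0,0,0]]' --gripper '[1,1,1,1,1,1,1,1]'

```text
time: 16.3
tool_pos: [0.4096, 0.0074, 0.3199]
ee_rot: [3.141, 0.002, -0.134]
wrist_force: [-0.7, 1.4, -1.4]
width: 0.0942
finger_force: 0.0
```

```bash
python3 - <<'E'
from h import *
p,pr=rep();s=robot.snapshot('scene')[:,:,::-1];a=robot.snapshot('top')[:,:,::-1]
c_,s_=np.cos(TH),np.sin(TH)
for c in('top','scene'):
  for n in('tray','tray_front','hook_prong','hook_grip','opener_grip'):print(c,n,[(round(d["score"],2),np.round(d["centre"],3),np.round(np.array([[c_,s_],[-s_,c_]])@(np.array(d["centre"][:2])-RP),3)) for d in robot.spot_point(n,c)][:2])
ct=cv2.resize(a[100:230,170:270],None,fx=4,fy=4,interpolation=cv2.INTER_CUBIC)
cs=cv2.resize(s[130:240,240:340],None,fx=4,fy=4,interpolation=cv2.INTER_CUBIC)
q=np.zeros((520,800,3),np.uint8);q[:,:400]=ct;q[:440,400:]=cs;cv2.imwrite('pics/c8.png',q)
E
```

```text
t 16.3 tcp [0.40960022 0.00737503 0.31993001] yaw -0.13424504933884207 prong riser [-0.11802661 -0.10020956] rod z 0.13033000759487434 F [-0.70765602  1.44572337 -1.36427081] 0.09416577601597516
top tray [(0.66, array([0.557, 0.105, 0.029]), array([-0.118,  0.003])), (0.37, array([ 0.543, -0.001,  0.016]), array([-0.118, -0.104]))]
top tray_front []
top hook_prong [(0.82, array([ 0.41 , -0.387,  0.014]), array([-0.198, -0.504])), (0.72, array([ 0.542, -0.   ,  0.017]), array([-0.118, -0.103]))]
top hook_grip [(0.71, array([0.409, 0.005, 0.014]), array([-0.251, -0.116])), (0.67, array([ 0.476, -0.501,  0.015]), array([-0.117, -0.609]))]
top opener_grip [(0.57, array([ 0.443, -0.153,  0.01 ]), array([-0.197, -0.267])), (0.32, array([ 0.409, -0.001,  0.012]), array([-0.251, -0.121]))]
scene tray [(0.51, array([0.549, 0.103, 0.03 ]), array([-0.126,  0.   ])), (0.48, array([0.413, 0.007, 0.018]), array([-0.248, -0.114]))]
scene tray_front [(0.72, array([0.594, 0.097, 0.03 ]), array([-0.081,  0.   ]))]
scene hook_prong [(0.92, array([ 0.414, -0.391,  0.009]), array([-0.194, -0.507])), (0.84, array([0.546, 0.002, 0.015]), array([-0.115, -0.101]))]
scene hook_grip [(0.93, array([0.413, 0.008, 0.016]), array([-0.248, -0.112])), (0.89, array([ 0.477, -0.501,  0.013]), array([-0.116, -0.608]))]
scene opener_grip [(0.66, array([ 0.44 , -0.149,  0.017]), array([-0.2  , -0.264]))]
```

View pics/c8.png

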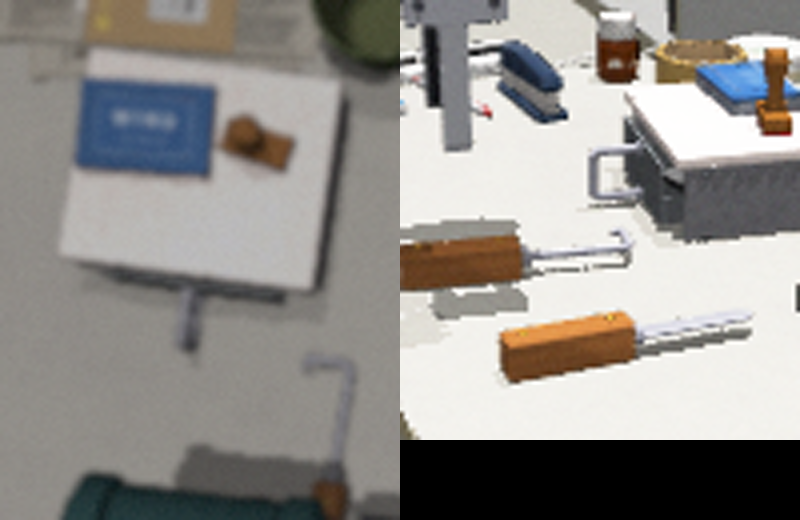

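The tray is out, with its loop at (188,320) in the left panel. The rod lies flat, its prong about 100 mm to the right at (328,360), and the gripper is clear of everything.

```bash
python3 -c "
from bench import robot;print(robot.close_job())"
```

```text
the job is handed in; nothing more can be done
None
```

I pulled the tray out until its front panel stood about 6 mm past the riser's front edge (camera estimate), unhooked the rod, laid it flat with its hook about 100 mm from the loop, left the opener in place, and handed the job in at about 17 s; no verdict was returned.

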